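Hold the snack container open by its lever and ease it shut

ROBOT

A 7-joint arm with a two-finger parallel gripper is mounted at the origin on the work surface. World frame = base frame: x ahead of the robot, y to its left, z up, the work surface at z = 0. Lengths are in mm, angles in rad, forces in N, time in s.
With the tool pointing down it reaches from about 425 to 875 mm from the base axis. Payload 8.4 kg.
Tool frame: the origin (TCP) lies at the very end of the fingers, on their centre line; the grasp point (between the pads) lies manip.pinch_z behind it (manip.pinch_z is the distance from the TCP to the grasp point, in mm); z points along the fingers, y is the line along which they close (so a half turn about z gives the same grasp; the last joint's range is limited). The gripper opens to 87 mm and grips with 3 to 60 N. Pads are 19 mm wide; open, the fingers measure 117 mm over their backs; the gripper's body (75 mm by 190 mm) begins 51 mm behind the grasp point.
Start: joints at [-1.261, 0.333, 0.04, 1.465, -0.013, 1.343, -0.059], TCP at [258.379, 596.409, 222.546] pointing down, gripper open.
Joint ranges: [-2.58, 2.58], [-0.38, 2.09], [-1.3, 1.39], [0.25, 2.4], [-1.5, 4.64], [0.08, 2.09], [-2.65, 2.65]. Speed limits (rad/s): [2.22, 2.22, 2.79, 2.79, 3.14, 3.14, 3.14].

INTERFACE

Orientations are given as [roll, pitch, yaw] about the fixed x, y, z axes, in that order (R = Rz(yaw) Ry(pitch) Rx(roll)).
In Python, from rig import manip gives the robot as it stands. Calls block until the motion is done:
- manip.movep(position, orientation): joint-space move of the TCP to a pose.
- manip.servo_line(position, frame=None, v=150, until_force=None): straight line of the TCP; frame=None keeps the orientation; v is the mean speed in mm/s. With until_force (N) it stops when the force on the tool has changed by that much, and returns True; else False.
- manip.goto_joints(angles): joint-space move.
- manip.move_gripper(opening): finger opening in mm; the grip force is fixed at half the most; returns when the fingers have stopped.
- manip.dwell(seconds).
- manip.ik(position, orientation): joint angles nearest the present ones, or None.
- manip.state(): the state.
- manip.snapshot(name): name is "scene" or "top" or "wrist"; returns a dict with "color" (400x640x3 uint8, blue, green, red), "mtx" (3x3 intrinsics, pixels), "R" (3x3) and "t" (3): a world point X has camera coordinates R X + t; the wrist camera has in their place "tool_from_camera" (4x4, takes a point from camera to tool coordinates, whose origin is the TCP and whose axes are the flange's). Camera axes: x right, y down, z forward; pixel columns grow to the right and rows downward; lengths in mm; the calibration is good to about 2 mm. A picture is of the moment at which its call begins: read the wrist's pose just before it. There is no depth.
A pose or a line that the arm cannot do raises manip.MotionError and nothing moves.
- manip.close_job(): hands the job in; it is judged then, once.
The state is a dict: "clock": time; "qpos": joint angles; "qvel": joint speeds; "tau": joint torques, N m; "eef_pos": TCP position; "ee_rot": TCP orientation; "wrist_force": force on the tool from outside, world axes, zero at the start; "ft_torque": the same for the moment, N m; "width": finger opening in mm; "grip_force": force on a finger pad.
Only numpy, scipy, OpenCV 4.12 (cv2) and the standard library are available. Lean on these libraries where they do the work, as an engineer would, in place of code of your own. Each camera call takes 0.05 s, during which the arm holds its last target. There are 200 camera calls.

TASK

Press the snack container's lever all the way down with the fingertips so that its lid stands wide open, keep it open for three seconds while I help myself, then let the lever up slowly so that the lid comes down gently and shuts without slamming, and move clear. Work the lid only by its lever; do not touch the lid itself, and leave the line of dominoes, the ashtray, the bottle opener and the bottle cap as they are.

Things in the scene. Friction and masses are not known exactly. Their poses are not given: they have to be found in the camera images.
- lever_pad (a point): Centre of the top of the flat steel press pad (50 x 50 x 6 mm) on the lever's end, 61 mm above the table at rest, 88 mm out from the container's front. Axes: x along the lever to the container, y across, z up. At rest the pad slopes up 0.18 rad to its free end; fully pressed, down as much, with this point 35 mm lower, straight below. Pressing takes 2 to 5 N; lid weight and a spring bring it back up.
- lever (a joint): Lever hinge, rad: 0 at rest (up), grows as the pad is pressed down, 0.36 at its stop. The hinge runs level across the container, 98 mm behind the pad's centre and 21 mm below it at rest.
- lid (a joint): Lid hinge, rad: 0 shut, grows as the lid rises, 1.15 wide open. Geared to the lever: lid angle = 3.2 x lever angle. Its weight and a light spring in the lever shut it; let go, it falls in a fraction of a second and slams.
- lid_front_edge (a point): Middle of the front edge, top face, of the white 150 x 120 x 8 mm lid, hinged on the container's far rim; about 134 mm above the table when shut.
- snackbox: Snack container, fixed to the table: white plinth 55 mm high with clear walls above, nuts inside, 150 (x) x 120 (y) x 126 mm high without the lid. Origin at the centre of its underside; its -x side is the front, with the lever; the lid's hinge is along its +x rim.
- ashtray: Loose green ceramic ashtray, round, 110 mm wide, 32 mm high, origin at the centre of its underside. Leave alone.
- opener: Loose flat steel bottle opener, about 140 mm long (x), 36 mm wide, 5 mm thick, origin near its middle on the underside. Leave alone.
- cap: Loose steel bottle cap, 32 mm across, 7 mm high, lying flat, origin at the centre of its underside. Leave alone.
- domino0: White domino 1 of the 8 that stand on end in a line on a dark 270 x 100 x 4 mm mat, 30 mm apart; 10 (x) x 24 (y) x 48 mm high, loose, origin at the centre of its foot. Leave alone.
- domino1: White domino 2 of the 8 that stand on end in a line on a dark 270 x 100 x 4 mm mat, 30 mm apart; 10 (x) x 24 (y) x 48 mm high, loose, origin at the centre of its foot. Leave alone.
- domino2: White domino 3 of the 8 that stand on end in a line on a dark 270 x 100 x 4 mm mat, 30 mm apart; 10 (x) x 24 (y) x 48 mm high, loose, origin at the centre of its foot. Leave alone.
- domino3: White domino 4 of the 8 that stand on end in a line on a dark 270 x 100 x 4 mm mat, 30 mm apart; 10 (x) x 24 (y) x 48 mm high, loose, origin at the centre of its foot. Leave alone.
- domino4: White domino 5 of the 8 that stand on end in a line on a dark 270 x 100 x 4 mm mat, 30 mm apart; 10 (x) x 24 (y) x 48 mm high, loose, origin at the centre of its foot. Leave alone.
- domino5: White domino 6 of the 8 that stand on end in a line on a dark 270 x 100 x 4 mm mat, 30 mm apart; 10 (x) x 24 (y) x 48 mm high, loose, origin at the centre of its foot. Leave alone.
- domino6: White domino 7 of the 8 that stand on end in a line on a dark 270 x 100 x 4 mm mat, 30 mm apart; 10 (x) x 24 (y) x 48 mm high, loose, origin at the centre of its foot. Leave alone.
- domino7: White domino 8 of the 8 that stand on end in a line on a dark 270 x 100 x 4 mm mat, 30 mm apart; 10 (x) x 24 (y) x 48 mm high, loose, origin at the centre of its foot. Leave alone.

How it is judged:
By the outcome, as a careful person would: the job done as asked, in the order asked, and still so for the second after the job is handed in, with the robot touching nothing.
It also fails if it takes over 43 s, if anything falls off the work surface, if the arm or the gripper's body presses on something with over 40 N, if the wrist force passes 120 N, or if a joint passes its speed limit or range.

## Working session

There is one attempt and no reset: what is moved stays moved. The work goes in short steps, each a Python script; the robot and the scene stay as the last script left them, time stands still between calls to the robot, and variables do not carry over. Pictures are saved under pics/ and viewed, at most 10 in all, crops included, and the job is handed in when it is done.

```bash
mkdir -p pics; ls
python3 - <<'E'
from rig import manip
import cv2,json,numpy as np
for n in("scene","top"):
    s=manip.snapshot(n); cv2.imwrite(f"pics/{n}0.png",s["color"])
    np.savez(f"{n}0.npz",**{k:np.array(v) for k,v in s.items()})
    print(n,s["mtx"],s["R"],s["t"])
print(manip.state(),manip.pinch_z)
E
```

```text
pics
scene [[464.3269267    0.         316.23412046]
 [  0.         464.3269267  205.03341411]
 [  0.           0.           1.        ]] [[-0.74762472  0.66408414  0.00703842]
 [ 0.5059448   0.57639301 -0.6417094 ]
 [-0.43020593 -0.47619676 -0.76691558]] [ 419.47814364 -247.52120288 1695.27398184]
top [[393.15114601   0.         316.21648352]
 [  0.         393.15114601 203.3974245 ]
 [  0.           0.           1.        ]] [[ 2.34075709e-02 -9.99724177e-01  1.91191713e-03]
 [-9.96002451e-01 -2.34852511e-02 -8.61832913e-02]
 [ 8.62044218e-02  1.13067354e-04 -9.96277464e-01]] [ -19.1499804   567.96041147 1228.38645991]
{'clock': 0.1, 'qpos': array([-1.2611867 ,  0.33380388,  0.0398956 ,  1.46618193, -0.01336367,
        1.34329323, -0.05849294]), 'qvel': array([ 9.80004817e-04, -4.90970093e-05,  6.00996054e-04, -2.49867090e-03,
        7.10544042e-04,  1.99266811e-03,  3.12506446e-04]), 'tau': array([ 3.54560878e-03, -6.57808614e+01,  1.33986667e+00, -4.04705822e+01,
       -5.97771560e-02,  4.10058594e-02,  9.26867688e-05]), 'eef_pos': array([258.26744429, 596.02971226, 221.7724784 ]), 'ee_rot': array([-3.14017805e+00,  1.36186616e-04,  2.73276175e+00]), 'wrist_force': array([ 0.54151332,  0.1546571 , -0.61302029]), 'ft_torque': array([-0.00936394, -0.06468347,  0.04307657]), 'grip_force': 0.0, 'width': 86.8241592535901} 18.700000000000003
```

View pics/top0.png

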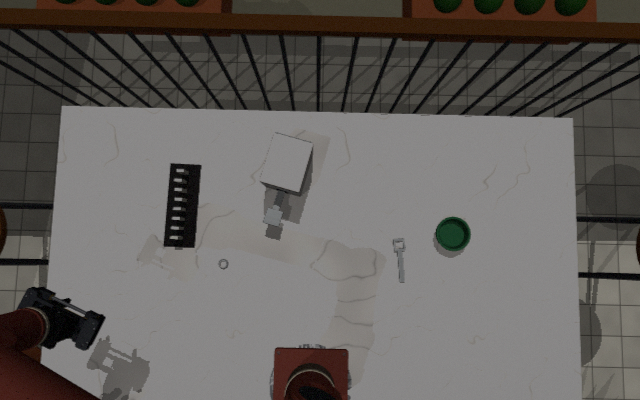

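View pics/scene0.png

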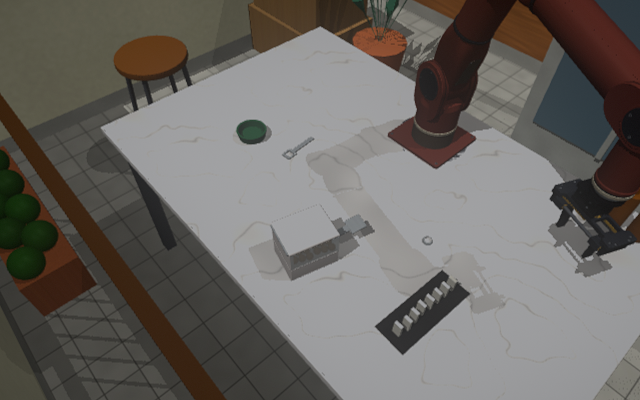

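The top view shows the lid at about (288,163) and the pad at about (273,216). In the scene view the pad is near (357,225). The dominoes are well to the left of the lever and the cap is at (223,264). Next I'll enlarge both views.

Run:
```python
import cv2,numpy as np
a=np.load("top0.npz")["color"][125:245,250:325]; b=np.load("scene0.npz")["color"][195:285,265:385]
a=cv2.resize(a,None,fx=5,fy=5,interpolation=cv2.INTER_NEAREST); b=cv2.resize(b,None,fx=3.5,fy=3.5,interpolation=cv2.INTER_NEAREST)
im=np.zeros((600,800,3),np.uint8); im[:a.shape[0],:a.shape[1]]=a; im[:b.shape[0],380:380+b.shape[1]]=b
cv2.imwrite("pics/crop.png",np.clip(im*1.3,0,255).astype(np.uint8))
```

```text
(no output)
```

View pics/crop.png

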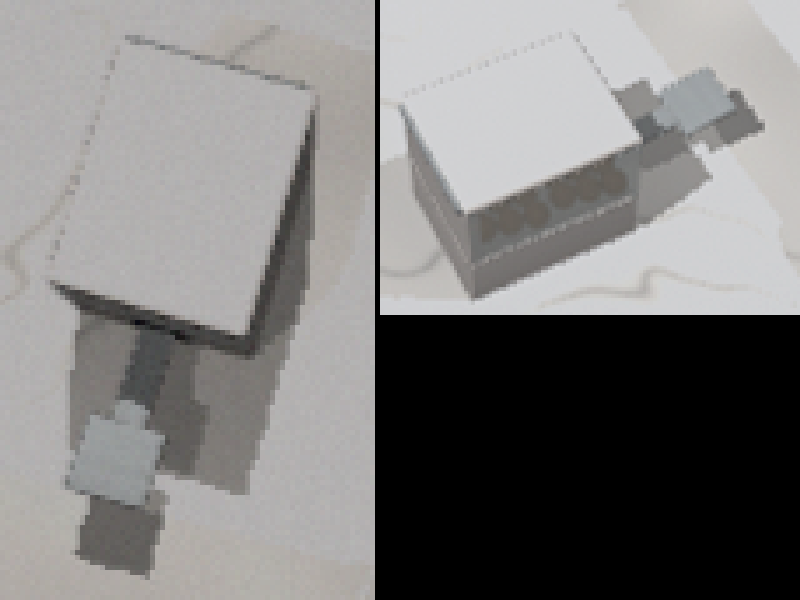

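The crop gives clean corners for both lid and pad. I'll cast rays, check them against the known sizes, and plan the tool yaw.

```bash
cat > h.py <<'E'
import numpy as np
def ray(s,uv):
    d=s["R"].T@np.linalg.inv(s["mtx"])@np.array([*uv,1.]); return -s["R"].T@s["t"],d
def plane(s,uv,z):
    c,d=ray(s,uv); return c+d*(z-c[2])/d[2]
E
python3 - <<'E'
from h import *; from rig import manip
T=dict(np.load("top0.npz"));S=dict(np.load("scene0.npz"))
tc=lambda p:(250+(p[0]-2)/5,125+(p[1]-2)/5); sc=lambda p:(265+(p[0]-380-1.5)/3.5,195+(p[1]-1.5)/3.5)
lid=np.array([plane(T,tc(p),134) for p in[(124,38),(314,88),(247,333),(52,284)]])  # far L, far R, near R, near L
pad=np.array([plane(T,tc(p),61) for p in[(88,417),(163,433),(148,503),(66,485)]])
spad=plane(S,sc((697,101)),61)
print(lid.round(),pad.round(),"top",pad.mean(0),"scene",spad)
print(np.linalg.norm(lid-np.roll(lid,1,0),axis=1))
fe=(lid[2]+lid[3])/2; be=(lid[0]+lid[1])/2; ax=be-fe; yaw=np.arctan2(ax[1],ax[0]); u=ax/np.linalg.norm(ax)
lat=lid[3]-lid[2]; print("yaw",yaw,np.arctan2(lat[1],lat[0])-np.pi/2,"padyaw",np.arctan2(*((pad[0]+pad[1]-pad[2]-pad[3])[[1,0]])))
print("front",fe,"pad predicted",fe-88*u,"reach",np.hypot(*pad.mean(0)[:2]))
p=pad.mean(0)
for k in(0,np.pi,-np.pi):
    for z in(200,20): print(k,z,manip.ik([p[0],p[1],z],[np.pi,0,yaw+k]))
E
```

```text
[[767. 123. 134.]
 [739.  10. 134.]
 [593.  45. 134.]
 [619. 160. 134.]] [[547. 145.  61.]
 [538.  99.  61.]
 [495. 107.  61.]
 [505. 157.  61.]] top [521.42850004 126.95965222  61.        ] scene [524.8021285  130.20930072  61.        ]
[152.10277804 116.17837157 150.46891834 117.58557562]
yaw -0.24296178209964045 -0.2238768352287419 padyaw -0.22942391622387967
front [606.33026103 102.51738807 134.        ] pad predicted [520.91484812 123.68829352 134.        ] reach 536.6623090424521
0 200 [-0.88222856  0.11914374  0.612067    1.79840149 -0.07211604  1.24631148
 -2.06423328]
0 20 [-0.859187    0.35566357  0.62905206  1.9774194  -0.26679673  0.89006828
 -1.90397313]
3.141592653589793 200 [-0.7163618   0.11412797  0.4291105   1.79142229 -0.05000452  1.24668953
  1.05405566]
3.141592653589793 20 [-0.66877827  0.32229424  0.40105047  1.96880354 -0.16100625  0.88091888
  1.14445719]
-3.141592653589793 200 [-0.7163618   0.11412797  0.4291105   1.79142229 -0.05000452  1.24668953
  1.05405566]
-3.141592653589793 20 [-0.66877827  0.32229424  0.40105047  1.96880354 -0.16100625  0.88091888
  1.14445719]
```

All checks agree: lid 151×117, pad at about (522,127), yaw −0.233. Next I'll close the fingers, move above the pad and take a picture to check.

Run:
```python
from rig import manip; import cv2,numpy as np
O=[np.pi,0,-0.233+np.pi]
manip.move_gripper(0); manip.movep([522,127,200],O); manip.servo_line([522,127,90],v=120)
st=manip.state(); print(st["clock"],st["eef_pos"],st["ee_rot"],st["wrist_force"],st["width"])
s=manip.snapshot("wrist"); t=manip.snapshot("scene"); np.savez("w1.npz",**{k:np.array(v) for k,v in s.items()})
a=s["color"]; b=cv2.resize(t["color"][160:285,255:405],None,fx=4,fy=4)[:, :600]
cv2.imwrite("pics/w1.png",a); cv2.imwrite("pics/s1.png",b); print(s["tool_from_camera"])
```

```text
4.6417 [522.53744593 127.13643779  90.71131784] [3.14091321e+00 9.45907965e-04 2.90854946e+00] [ 0.09660521 -0.67729635 -0.35150948] 0.483472022662592
[[-2.39166545e-04 -9.70312008e-01 -2.41856466e-01  6.62045690e+01]
 [ 9.99999885e-01 -3.32666659e-04  3.45758530e-04 -1.06866750e+00]
 [-4.15951236e-04 -2.41856356e-01  9.70311976e-01 -1.61785836e+02]
 [ 0.00000000e+00  0.00000000e+00  0.00000000e+00  1.00000000e+00]]
```

View pics/w1.png

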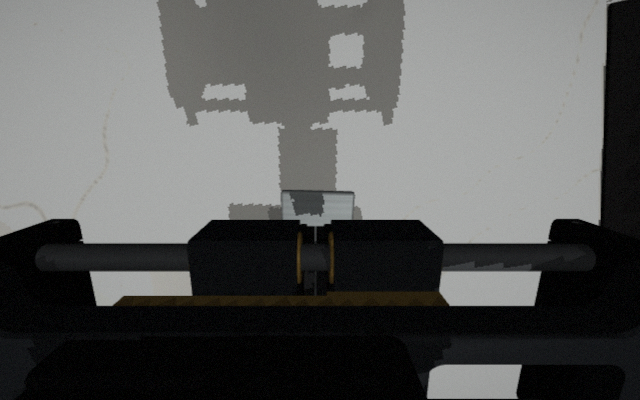

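View pics/s1.png

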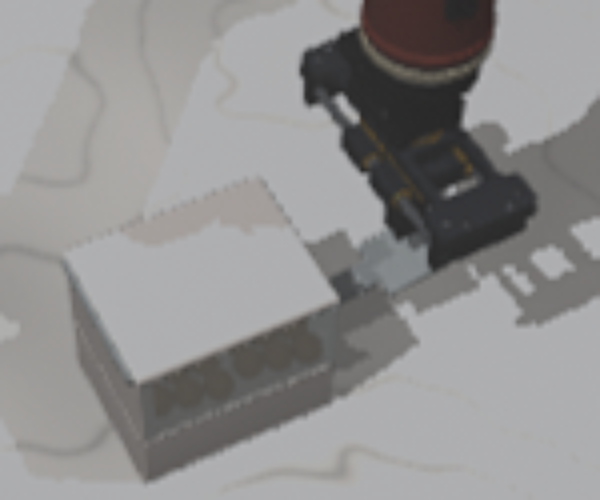

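In the wrist view the pad spans columns 282–354, centred on the fingers (about 315), and nothing obstructs it. Pressing now.

Run:
```python
from rig import manip; import cv2,numpy as np
def p(m): s=manip.state(); print(m,round(s["clock"],2),s["eef_pos"].round(1),s["wrist_force"].round(1))
p("a"); manip.servo_line([522,127,66],v=40); p("above")
print(manip.servo_line([522,127,45],v=18,until_force=25)); p("mid")
print(manip.servo_line([522,127,32],v=15,until_force=25)); p("low")
print(manip.servo_line([522,127,18],v=8,until_force=12)); p("stop")
t=manip.snapshot("scene")
cv2.imwrite("pics/s2.png",cv2.resize(t["color"][135:285,245:405],None,fx=4,fy=4)[:600])
p("held")
```

```text
a 4.74 [522.6 127.2  90.8] [ 0.3 -0.3  1.1]
above 5.49 [522.1 127.   66. ] [ 0.1 -0.1 -0.1]
False
mid 6.81 [522.  127.   45.1] [-1.6  0.3  3.2]
False
low 7.83 [522.3 126.9  32.1] [ 1.3 -0.3  2.5]
True
stop 8.71 [522.2 127.1  26.9] [-2.5 -0.7  8.6]
held 8.76 [522.2 127.1  26.9] [-1.2 -0.1  9.3]
```

View pics/s2.png

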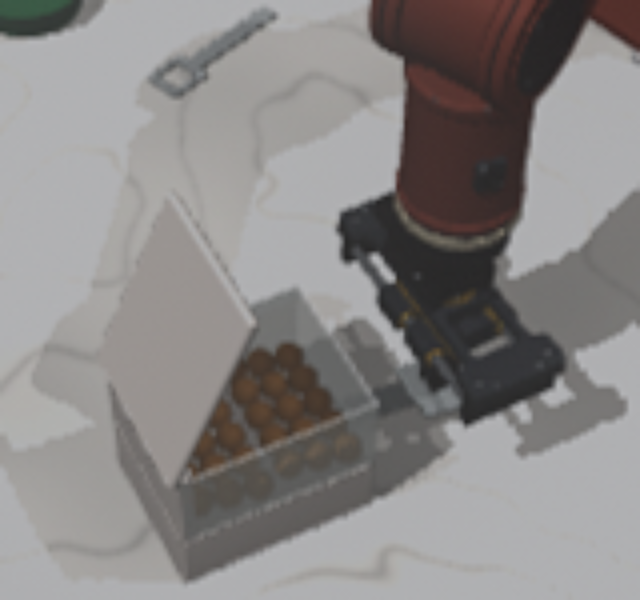

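The lid stands wide open, and the lever is at its stop (z≈27, force above the pressing range). I'll press very slightly firmer, hold, then release slowly.

Run:
```python
from rig import manip; import cv2,numpy as np
def p(m): s=manip.state(); print(m,round(s["clock"],2),s["eef_pos"].round(1),s["wrist_force"].round(1))
manip.servo_line([522,127,26.2],v=3,until_force=10); p("firm")
manip.dwell(3.6); p("held")
manip.servo_line([522,127,50],v=5); p("50")
manip.servo_line([522,127,58],v=3); p("58")
manip.servo_line([522,127,66],v=2); p("66")
t=manip.snapshot("scene"); cv2.imwrite("pics/s3.png",t["color"])
```

```text
firm 9.26 [522.1 127.1  26.8] [-1.5 -1.1 12.1]
held 12.86 [522.2 127.1  26.8] [-2.6 -1.1 12. ]
50 17.77 [522.1 127.1  50. ] [ 1.6 -0.4  2.4]
58 20.58 [522.  126.9  58. ] [2.8 0.  2.7]
66 23.4 [522. 127.  66.] [-0.5  0.4 -0.4]
```

View pics/s3.png

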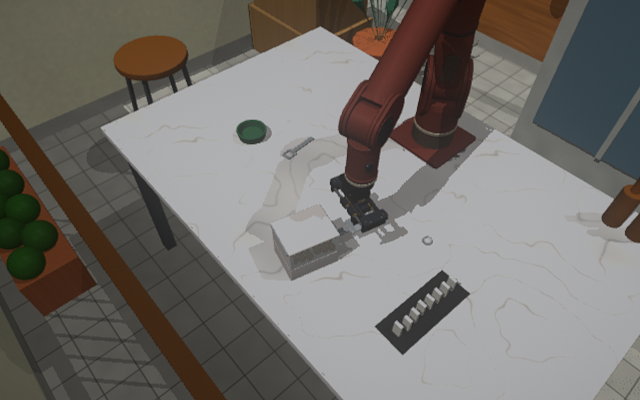

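The lid is shut at (307,228), the dominoes are standing around (425,305), and the other items haven't moved. Moving clear and handing in.

Run:
```python
from rig import manip
manip.servo_line([522,127,200],v=80); manip.dwell(0.5)
s=manip.state(); print(s["clock"],s["eef_pos"],s["wrist_force"])
print(manip.close_job())
```

```text
25.775 [521.98830829 127.0325029  200.00195632] [-0.05729058 -0.11786995  0.45830907]
the job is handed in; nothing more can be done
None
```

The lever was pressed to its stop, the lid was held wide open for just over 3.6 s and then let down slowly until shut; the arm is clear, the other items looked unmoved in the last picture, and the job was handed in at about 25.8 s.

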